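# Feel the mounted specimens for play and take out the loose ones

## Task

Before this specimen holder goes on the hardness tester, check its three black mounts: one or two of them have not been clamped. Gently wiggle each mount sideways in its hole to feel whether it has play, then lift every loose one out and set it down gently in the steel tray, standing upright with its metal face up. Leave the firm ones where they are - no hard squeezing or wrenching, never pull at one, and open the fingers fully before raising them off it - and do not disturb anything else.

Things in the scene. Friction and masses are not known exactly. Their poses are not given: they have to be found in the camera images.
- holder: specimen holder, fixed to the bench: aluminium bar 232 mm long (its y), 58 mm wide (its x), on a sole plate 68 by 248 mm; its top face is 20 mm above the bench. Four round holes 34 mm wide stand in a row at y = -84, -28, 28 and 84 mm, 16 mm deep, floor 4 mm above the bench. A mount stands in each of the first three, against the +x side of its hole. Origin: middle of the bar, on the bench; z up.
- empty_hole (a point): middle of the mouth of the fourth hole, which is empty, in the holder's top face (20 mm above the bench)
- screws (a point): middle of the four clamp screws in the bar's front (-x) side, one per hole; heads reach 46 mm from the row, below the top face. A screw done up presses its mount hard (45 N) against the far side of the hole. A mount whose screw is backed off can be shifted 2 to 4 mm sideways (2 mm either way along the row) and lifts straight out. From outside both look the same. Point 12 mm above the bench.
- tray: shallow steel tray, fixed, 200 mm (its x) by 130 mm (its y), walls 3 mm thick and 16 mm high, inner floor 3 mm above the bench. Origin: middle of its underside. A bigger mount already stands about 68 mm from its middle towards its +x end; the rest is free.
- big_mount_mid (a point): a bystander: wider black mount, 40 mm in diameter and 28 mm tall, standing in the tray near its +x end; this point is its centre
- spare_0_mid (a point): a bystander: black mount 30 mm in diameter, 22 mm tall, in the group standing on the bench beyond the holder; this point is its centre
- spare_1_mid (a point): a bystander: black mount 30 mm in diameter, 22 mm tall, in the group standing on the bench beyond the holder; this point is its centre
- spare_2_mid (a point): a bystander: black mount 30 mm in diameter, 22 mm tall, in the group standing on the bench beyond the holder; this point is its centre
- spare_3_mid (a point): a bystander: black mount 30 mm in diameter, 22 mm tall, in the group standing on the bench beyond the holder; this point is its centre
- test_block: a bystander: round steel hardness test block, 64 mm in diameter, 15 mm high; origin in the middle of its underside
- anvil: a bystander: steel anvil, foot 52 mm in diameter, 40 mm high; origin in the middle of its underside
- jar: a bystander: jar with a metal lid, 60 mm in diameter, 70 mm high; origin in the middle of its underside
- hex_driver: a bystander: black-handled hex driver lying on the bench, 175 mm long, 22 mm thick; origin near the middle of its length, on the bench
- mount_a_mid (a point): one of the three mounts in the holder: black cylinder 30 mm in diameter, 32 mm tall, about 55 g, with a piece of metal in its top face; it sticks out 16 mm above the bar. Take it low, fingertips within 5 mm of the bar, with at most 25 N of grip. Any may be loose and stand in any of the three holes. This point is its centre, 16 mm above its foot; its z is the mount's axis, up towards the metal face.
- mount_b_mid (a point): one of the three mounts in the holder: black cylinder 30 mm in diameter, 32 mm tall, about 55 g, with a piece of metal in its top face; it sticks out 16 mm above the bar. Take it low, fingertips within 5 mm of the bar, with at most 25 N of grip. Any may be loose and stand in any of the three holes. This point is its centre, 16 mm above its foot; its z is the mount's axis, up towards the metal face.
- mount_c_mid (a point): one of the three mounts in the holder: black cylinder 30 mm in diameter, 32 mm tall, about 55 g, with a piece of metal in its top face; it sticks out 16 mm above the bar. Take it low, fingertips within 5 mm of the bar, with at most 25 N of grip. Any may be loose and stand in any of the three holes. This point is its centre, 16 mm above its foot; its z is the mount's axis, up towards the metal face.

How it is judged:
By the outcome, as a careful person would: the job done as asked, in the order asked, and still so for the second after the job is handed in, with the robot touching nothing.
It also fails if it takes over 72 s, if anything falls off the work surface, if the arm or the gripper's body presses on something with over 40 N, if the wrist force passes 120 N, or if a joint passes its speed limit or range.

## Robot

A 7-joint arm with a two-finger parallel gripper is mounted at the origin on the work surface. World frame = base frame: x ahead of the robot, y to its left, z up, the work surface at z = 0. Lengths are in mm, angles in degrees, forces in N, time in s.
With the tool pointing down it reaches from about 425 to 925 mm from the base axis. Payload 6.8 kg.
Tool frame: the origin (TCP) lies at the very end of the fingers, on their centre line; the grasp point (between the pads) lies 19 mm behind it; z points along the fingers, y is the line along which they close (so a half turn about z gives the same grasp; the last joint's range is limited). The gripper opens to 88 mm and grips with 3 to 60 N. Pads are 20 mm wide; open, the fingers measure 115 mm over their backs; the gripper's body (75 mm by 178 mm) begins 61 mm behind the grasp point.
Start: joints at [-81.881, 27.33, 1.283, 89.118, -0.659, 63.558, -4.761], TCP at [166.862, 654.068, 222.664] pointing down, gripper open.
Joint ranges: [-169.35, 169.35], [-19.33, 120.38], [-80.79, 83.38], [13.8, 139.57], [-78.32, 258.32], [9.67, 109.79], [-169.56, 169.56]. Speed limits (degrees/s): [136.94, 136.94, 180, 180, 180, 180, 180].

## Interface

Orientations are given as [roll, pitch, yaw] about the fixed x, y, z axes, in that order (R = Rz(yaw) Ry(pitch) Rx(roll)).
In Python, from workcell import r gives the robot as it stands.
- The arm moves only by the shell command python3 -m crank 'ROWS' [OPENING]. ROWS is JSON, one flat list of numbers, 4 for each row, row after row: the shift along the tool's x, y, z in cm, then the turn about the tool's z in degrees. In form: [dx, dy, dz, spin, dx, dy, dz, spin, ...]. A call has 1 to 8 rows; each row shifts and turns the commanded pose from where the row before left it, along the tool's axes as they then stand; what a row does not reach is not made up. A row lasts 1/10 s, in which the tool goes at most 50 mm and 8.59 degrees, less where a joint would pass 70% of its speed; a pose out of reach is approached as far as the arm can. A call with a gripper value outside its range is refused whole. OPENING is the opening, from 0 (shut) to 1 (fully open), set as the call begins (- or left out, the last holds). The fingers move at their own pace and stop on an object; the grip force is fixed at half the most. Time passes only in rows, so rows that do not move let the fingers close. It gives the time, the measured TCP pose, the force, the opening and the grip force at its end, in the units of the state.
- r.get_state(): the state, without advancing time (a new reading comes with each control period).
- r.snapshot(name): name is "side" or "top" or "wrist"; returns the picture (420x560x3 uint8, blue, green, red); there is no depth.
- r.camera_model(name): a dict with "fx", "fy", "cx", "cy" (pixels), "dist_coeffs" ([k1, k2, p1, p2, k3] as OpenCV has them; the pictures are not rectified), "origin" and "attitude" of the camera in the world. Camera axes: x right, y down, z forward; pixel columns grow to the right and rows downward; lengths in mm; the calibration is good to about 2 mm. A picture is of the moment at which its call begins: read the wrist's pose just before it. camera_model takes no time and is no camera call; for the wrist camera it gives the pose at the moment of the call.
- r.finish_job(): hands the job in; it is judged then, once.
The state is a dict: "time": time; "joints": joint angles; "qvel": joint speeds; "joint_torque": joint torques, N m; "position": TCP position; "tcp_rot": TCP orientation; "contact_force": force on the tool from outside, world axes, zero at the start; "moment": the same for the moment, N m; "width": finger opening in mm; "gripper_force": force on a finger pad.
Only numpy, scipy, OpenCV 4.12 (cv2) and the standard library are available. Lean on these libraries where they do the work, as an engineer would, in place of code of your own. Each camera call takes 0.05 s, during which the arm holds its last target. There are 200 camera calls.

## Working session

There is one attempt and no reset: what is moved stays moved. The work goes in short steps, Python scripts to look and compute and a shell command to move; the robot and the scene stay as the last step left them, time stands still between calls to the robot, and variables do not carry over. Pictures are saved under pics/ and viewed, at most 10 in all, crops included, and the job is handed in when it is done.

```bash
mkdir -p pics; ls; python3 - <<'E'
from workcell import r
import cv2,json
for n in ("top","side"):
    cv2.imwrite(f"pics/{n}0.png",r.snapshot(n)); print(n,r.camera_model(n))
print(r.get_state())
E
```

```text
pics
top {'fx': 459.0556227304804, 'fy': 459.0556227304804, 'cx': 273.83270743705606, 'cy': 208.02369000040676, 'dist_coeffs': array([-0.09824935,  0.        ,  0.        ,  0.        ,  0.        ]), 'origin': array([ 330.30774255,   30.76848645, 1136.30620064]), 'attitude': array([-168.1172081 ,    0.23013522,  -84.41280094])}
side {'fx': 496.57814067114776, 'fy': 496.57814067114776, 'cx': 281.2705926392108, 'cy': 215.97777701459037, 'dist_coeffs': array([-0.0553047,  0.       ,  0.       ,  0.       ,  0.       ]), 'origin': array([ 528.86814389, -970.66816813,  994.5592652 ]), 'attitude': array([-133.53297014,    0.13594537,   -2.31803652])}
{'time': 0.1, 'joints': array([-81.88065115,  27.36966905,   1.27864647,  89.17007409,
        -0.65815768,  63.5592741 ,  -4.76210599]), 'qvel': array([ 0.03165502, -0.07828886,  0.01676759, -0.03158703,  0.04616464,
       -0.05456133,  0.01027305]), 'joint_torque': array([ 4.73030217e-03, -5.84084237e+01,  1.54031977e+00, -2.73310107e+01,
       -5.41790051e-02,  1.30936442e-02,  6.81729693e-05]), 'position': array([166.73952842, 653.53272787, 221.81368366]), 'tcp_rot': array([-1.79908543e+02,  6.56952244e-03,  1.65688986e+02]), 'contact_force': array([-0.8755292 , -0.75087296,  0.61137884]), 'moment': array([ 0.02362855, -0.00688076, -0.01215499]), 'gripper_force': 0.0, 'width': 87.5769211290196}
```

View pics/top0.png

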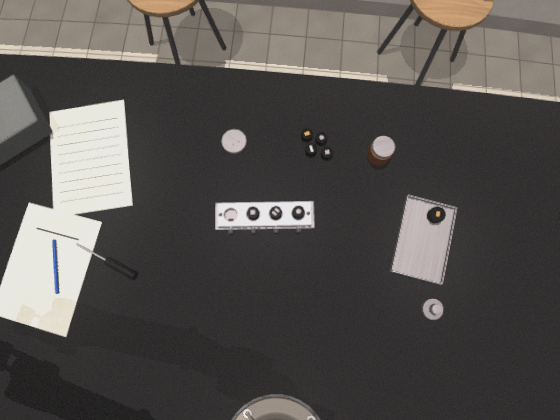

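View pics/side0.png

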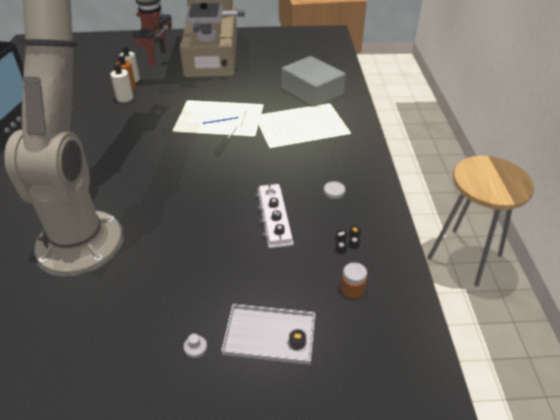

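```bash
cat > h.py <<'E'
import numpy as np,cv2
from scipy.spatial.transform import Rotation as R
from workcell import r
def p2w(cam,uv,z):
    c=r.camera_model(cam) if isinstance(cam,str) else cam
    K=np.array([[c["fx"],0,c["cx"]],[0,c["fy"],c["cy"]],[0,0,1]])
    n=cv2.undistortPoints(np.array([[uv]],float),K,c["dist_coeffs"])[0,0]
    d=R.from_euler("xyz",c["attitude"],degrees=True).as_matrix()@[*n,1]
    return c["origin"]+d*(z-c["origin"][2])/d[2]
def w2p(c,p):
    K=np.array([[c["fx"],0,c["cx"]],[0,c["fy"],c["cy"]],[0,0,1]])
    q=R.from_euler("xyz",c["attitude"],degrees=True).as_matrix().T@(np.array(p,float)-c["origin"])
    return cv2.projectPoints(q[None],np.zeros(3),np.zeros(3),K,c["dist_coeffs"])[0].ravel()
E
python3 - <<'E'
from h import *
im=cv2.imread("pics/top0.png")
a=cv2.resize(im[190:240,205:325],None,fx=6,fy=6,interpolation=cv2.INTER_CUBIC)
b=cv2.resize(im[185:325,370:470],None,fx=4,fy=4,interpolation=cv2.INTER_CUBIC)
o=np.zeros((600,800,3),np.uint8); 
cv2.imwrite("pics/ca.png",a)
for nm,uv,z in [("empty",(231,214),20),("m1",(253,213),36),("m2",(276,212.5),36),("m3",(298.5,212),36),("traycorn",(408.5,196),16),("tc2",(456.5,207.5),16),("tc3",(442,283),16),("tc4",(392.5,271),16),("big",(436,215),31),("anvil",(433,309),20),("jar",(383,147),70),("block",(234,141),15)]:
    print(nm,p2w("top",uv,z).round(0))
print(r.camera_model("wrist"))
E
```

```text
empty [538. 162.  20.]
m1 [543. 107.  36.]
m2 [550.  51.  36.]
m3 [556.  -3.  36.]
traycorn [ 628. -277.   16.]
tc2 [ 610. -402.   16.]
tc3 [ 418. -369.   16.]
tc4 [ 436. -246.   16.]
big [ 583. -344.   31.]
anvil [ 353. -348.   20.]
jar [ 732. -195.   70.]
block [731. 178.  15.]
{'fx': 319.8603468736055, 'fy': 319.8603468736055, 'cx': 281.0876213563872, 'cy': 203.05265558629011, 'dist_coeffs': array([0.01399038, 0.        , 0.        , 0.        , 0.        ]), 'origin': array([ 91.83079181, 672.92312361, 384.23806287]), 'attitude': array([1.63479885e+02, 9.01986218e-02, 7.56957153e+01])}
```

View pics/ca.png

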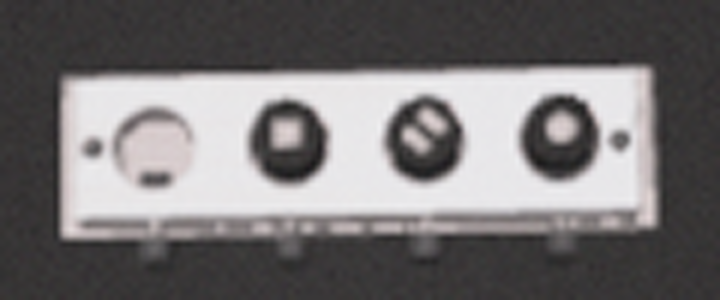

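```bash
cat >> h.py <<'E'
def go(x,y,z,yaw=None):
    s=r.get_state(); M=R.from_euler("xyz",s["tcp_rot"],degrees=True)
    d=M.inv().apply(np.array([x,y,z])-s["position"])/10
    sp=None if yaw is None else (s["tcp_rot"][2]-yaw+180)%360-180
    print("t",round(s["time"],1),"pos",s["position"].round(1),"rot",s["tcp_rot"].round(1),"| d_cm",d.round(2),"spin",sp and round(sp,1))
E
python3 - <<'E'
from h import *
go(548,51,180,96.5)
E
python3 -m crank 2>&1 | tail -5
```

```text
t 0.1 pos [166.7 653.5 221.8] rot [-179.9    0.   165.7] | d_cm [-51.84 -48.95   4.27] spin 69.2
invalid input
```

```bash
python3 -m crank '[-3.4,-3.2,0.2,0,-3.4,-3.2,0.2,0,-3.4,-3.2,0.2,0,-3.4,-3.2,0.2,0,-3.4,-3.2,0.2,0,-3.4,-3.2,0.2,0,-3.4,-3.2,0.2,0,-3.4,-3.2,0.2,0]' 1
python3 -m crank '[-3.4,-3.2,0.2,0,-3.4,-3.2,0.2,0,-3.4,-3.2,0.2,0,-3.4,-3.2,0.2,0,-3.4,-3.2,0.2,0,-3.4,-3.2,0.2,0,-3.4,-3.2,0.2,0]'
python3 -m crank '[0,0,0,8.5,0,0,0,8.5,0,0,0,8.5,0,0,0,8.5,0,0,0,8.5,0,0,0,8.5,0,0,0,8.5,0,0,0,8.5]'
python3 -c "
from h import *
go(548,51,180,96.5)"
```

```text
time: 0.9
position: [367.7, 336.9, 206.5]
tcp_rot: [-180.0, -0.0, 165.7]
contact_force: [1.1, -0.4, -0.0]
width: 87.6
gripper_force: 0.0
time: 1.6
position: [542.8, 61.2, 192.4]
tcp_rot: [180.0, -0.0, 165.7]
contact_force: [0.4, 1.0, 0.5]
width: 87.9
gripper_force: 0.0
time: 2.4
position: [542.1, 62.9, 192.4]
tcp_rot: [-180.0, -0.0, 97.3]
contact_force: [-0.7, -0.6, 0.4]
width: 87.9
gripper_force: 0.0
t 2.4 pos [542.1  62.9 192.4] rot [-180.    -0.    97.3] | d_cm [-1.26  0.44  1.24] spin 0.8
```

```bash
python3 - <<'E'
from h import *
import json
c=r.camera_model("wrist"); im=r.snapshot("wrist")
cv2.imwrite("pics/w1.png",im)
json.dump({k:np.array(v).tolist() for k,v in c.items()},open("w1.json","w")); print(c["origin"],c["attitude"])
E
```

```text
[532.96099758 140.27894991 354.79773428] [1.63469081e+02 6.43889261e-02 7.34798512e+00]
```

View pics/w1.png

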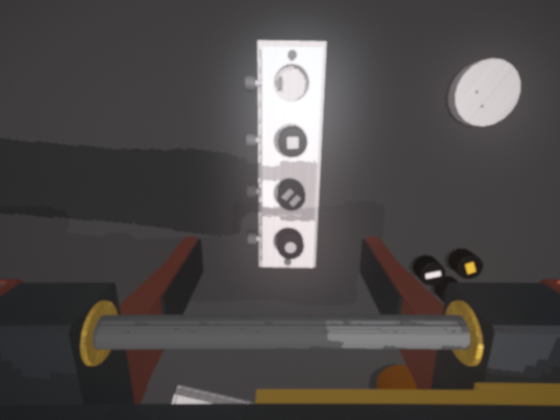

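```bash
python3 - <<'E'
import cv2
im=cv2.imread("pics/w1.png")[30:280,235:345]
im=cv2.rotate(im,cv2.ROTATE_90_COUNTERCLOCKWISE)
cv2.imwrite("pics/w1c.png",cv2.resize(im,None,fx=3.2,fy=3.2,interpolation=cv2.INTER_CUBIC))
E
```

```text
(no output)
```

View pics/w1c.png

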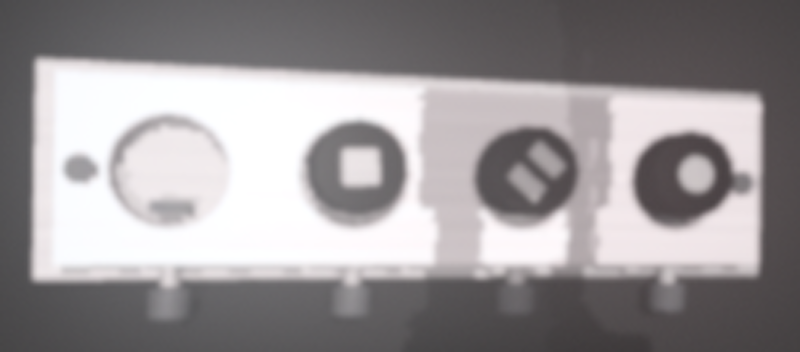

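```bash
python3 - <<'E'
from h import *
import json
c=json.load(open("w1.json"))
f=lambda X,Y,z:p2w(c,(344-Y/3.2,30+X/3.2),z)
for n,X,Y,z in [("empty",170,170,20),("m1",358,166,36),("m2",529,173,36),("m3",685,178,36),("bar TL",52,68,20),("bar TR",762,95,20),("bar BL",52,268,20),("bar BR",758,270,20)]: print(n,f(X,Y,z).round(1))
im=cv2.imread("pics/w1.png")
def pred(ox,oy,yaw):
    Rz=R.from_euler("z",yaw,degrees=True); 
    for y in (-84,-28,28,84):
        p=Rz.apply([2 if y<84 else 0,y,36 if y<84 else 20])+[ox,oy,0]
        u,v=w2p(c,p); print(y,p.round(1),"crop",round((v-30)*3.2),round((344-u)*3.2))
e=f(170,170,20)[:2]; m3=f(685,178,36)[:2]
d=e-m3; yaw=np.degrees(np.arctan2(-d[0],d[1])); yaw-=np.degrees(2/168); print("yaw",yaw)
o=e-R.from_euler("z",yaw,degrees=True).apply([0,84,0])[:2]; print(o); pred(*o,yaw)
E
```

```text
Traceback (most recent call last):
  File "h.py", line 7, in p2w
    n=cv2.undistortPoints(np.array([[uv]],float),K,c["dist_coeffs"])[0,0]
      ~~~~~~~~~~~~~~~~~~~^^^^^^^^^^^^^^^^^^^^^^^^^^^^^^^^^^^^^^^^^^^
cv2.error: OpenCV(4.12.0) :-1: error: (-5:Bad argument) in function 'undistortPoints'
> Overload resolution failed:
>  - distCoeffs is not a numpy array, neither a scalar
>  - Expected Ptr<cv::UMat> for argument 'distCoeffs'
```

```bash
sed -i 's/c\["dist_coeffs"\]/np.array(c["dist_coeffs"])/' h.py; python3 - <<'E'
from h import *
import json
c=json.load(open("w1.json"))
f=lambda X,Y,z:p2w(c,(344-Y/3.2,30+X/3.2),z)
for n,X,Y,z in [("empty",170,170,20),("m1",358,166,36),("m2",529,173,36),("m3",685,178,36),("bar TL",52,68,20),("bar TR",762,95,20),("bar BL",52,268,20),("bar BR",758,270,20)]: print(n,f(X,Y,z).round(1))
def pred(ox,oy,yaw):
    Rz=R.from_euler("z",yaw,degrees=True); 
    for y in (-84,-28,28,84):
        p=Rz.apply([2 if y<84 else 0,y,36 if y<84 else 20])+[ox,oy,0]
        u,v=w2p(c,p); print(y,p.round(1),"crop",round((v-30)*3.2),round((344-u)*3.2))
e=f(170,170,20)[:2]; m3=f(685,178,36)[:2]
d=e-m3; yaw=np.degrees(np.arctan2(-d[0],d[1])); yaw+=np.degrees(2/168); print("yaw",yaw)
o=e-R.from_euler("z",yaw,degrees=True).apply([0,84,0])[:2]; print(o); pred(*o,yaw)
E
```

```text
empty [539.1 164.6  20. ]
m1 [547.4 110.   36. ]
m2 [552.7  55.8  36. ]
m3 [558.4   1.6  36. ]
bar TL [564.7 200.9  20. ]
bar TR [593.6 -31.5  20. ]
bar BL [505.8 193.3  20. ]
bar BR [530.5 -38.1  20. ]
yaw 7.434364551396768
[549.99375202  81.29506157]
-84 [562.8  -1.7  36. ] crop 695 166
-28 [555.6  53.8  36. ] crop 536 165
28 [548.4 109.3  36. ] crop 361 163
84 [539.1 164.6  20. ] crop 170 170
```

```bash
python3 -c "
from h import *
go(546.9,110,60,96.3)"
```

```text
t 2.5 pos [542.1  63.  192.3] rot [-180.     0.    96.9] | d_cm [ 4.61  1.06 13.23] spin 0.6
```

```bash
python3 -m crank '[1.15,0.26,1,0.6,1.15,0.26,3,0,1.15,0.26,3,0,1.15,0.26,3,0,0,0,3,0,0,0,0,0]' 1;  python3 -c "
from h import *
go(546.9,110,23,96.3)"
```

```text
time: 3.05
position: [543.5, 110.5, 58.5]
tcp_rot: [-179.6, 0.1, 97.4]
contact_force: [0.5, -0.1, 0.1]
width: 88.0
gripper_force: 0.0
t 3.0 pos [543.5 110.5  58.5] rot [-1.796e+02  1.000e-01  9.740e+01] | d_cm [-0.09  0.36  3.55] spin 1.1
```

```bash
python3 -m crank '[0,0.18,1.0,0.5,0,0.18,1.0,0,0,0,1.0,0,0,0,0.5,0,0,0,0,0,0,0,0,0]' 1;  python3 -c "
from h import *
go(546.9,110,23,96.3)
c=r.camera_model('wrist'); cv2.imwrite('pics/w2.png',r.snapshot('wrist'))
go(546.9,110,23,96.3)"
```

```text
time: 3.65
position: [550.6, 110.2, 27.9]
tcp_rot: [180.0, -0.0, 96.6]
contact_force: [0.0, 0.1, -0.5]
width: 88.1
gripper_force: 0.0
t 3.6 pos [550.6 110.2  27.9] rot [180.   -0.   96.6] | d_cm [ 0.02 -0.37  0.49] spin 0.3
t 3.7 pos [550.7 110.2  28. ] rot [180.   -0.   96.6] | d_cm [ 0.02 -0.38  0.5 ] spin 0.3
```

View pics/w2.png

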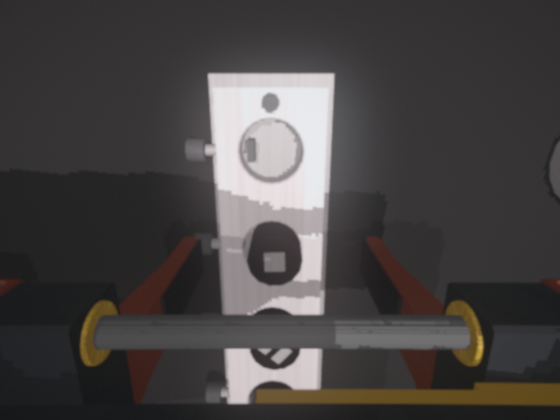

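```bash
python3 -m crank '[0,-0.2,0.25,0.3,0,-0.2,0.25,0,0,0,0,0,0,0,0,0]' 1;  python3 -c "
from h import *
go(546.9,110,23,96.3)
im=cv2.imread('pics/w2.png')[210:300,170:400]
cv2.imwrite('pics/w2c.png',cv2.resize(im,None,fx=3.4,fy=3.4,interpolation=cv2.INTER_CUBIC))
c=r.camera_model('wrist');s=r.get_state()
for z in (4,20,36):print(z,((w2p(c,[*s['position'][:2],z])-[170,210])*3.4).round())
"
```

```text
time: 4.1
position: [546.3, 109.8, 22.6]
tcp_rot: [-180.0, -0.0, 96.3]
contact_force: [-1.0, 0.5, -0.7]
width: 87.7
gripper_force: 0.0
t 4.1 pos [546.3 109.8  22.6] rot [-180.    -0.    96.3] | d_cm [ 0.01  0.06 -0.04] spin -0.0
4 [374. 105.]
20 [373. 144.]
36 [373. 189.]
```

View pics/w2c.png

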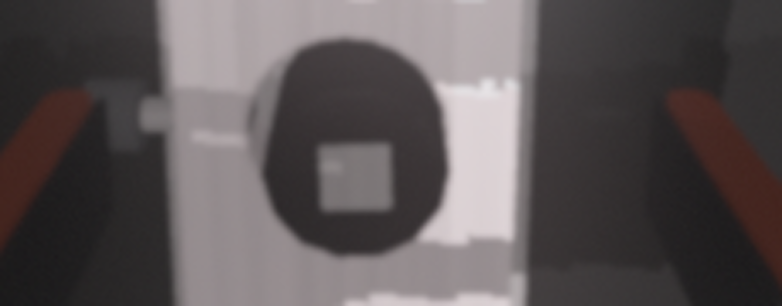

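```bash
python3 -m crank '[0,0.05,0,0,0,0,0,0,0,0,0,0,0,0,0,0]' 0.4; python3 -m crank '[0,0,0,0,0,0,0,0]' 0.37; python3 -m crank '[0,0,0,0,0,0,0,0]' 0.355; 
```

```text
time: 4.5
position: [547.1, 109.9, 22.7]
tcp_rot: [180.0, -0.0, 96.3]
contact_force: [-0.2, -0.2, 0.3]
width: 59.3
gripper_force: 0.0
time: 4.7
position: [547.0, 109.9, 22.6]
tcp_rot: [-180.0, -0.0, 96.3]
contact_force: [-0.7, -0.2, 0.9]
width: 43.6
gripper_force: 0.0
time: 4.9
position: [547.0, 109.8, 22.6]
tcp_rot: [-180.0, 0.0, 96.3]
contact_force: [0.2, 0.5, 0.3]
width: 31.7
gripper_force: 0.0
```

```bash
python3 -m crank '[0,0,0,0,0,0,0,0]' 0.35; python3 -m crank '[0,-0.05,0,0,0,0,0,0]';python3 -m crank '[0,-0.05,0,0,0,0,0,0]';python3 -m crank '[0,-0.05,0,0,0,0,0,0]' 
```

```text
time: 5.1
position: [547.0, 109.9, 22.6]
tcp_rot: [180.0, -0.0, 96.3]
contact_force: [0.1, 0.0, -0.8]
width: 30.6
gripper_force: 0.0
time: 5.3
position: [546.6, 109.8, 22.7]
tcp_rot: [180.0, -0.0, 96.3]
contact_force: [-0.1, 1.1, -0.0]
width: 30.5
gripper_force: 0.2
time: 5.5
position: [546.1, 109.8, 22.7]
tcp_rot: [180.0, -0.0, 96.3]
contact_force: [0.3, -0.3, 0.4]
width: 30.8
gripper_force: 0.3
time: 5.7
position: [545.5, 109.7, 22.7]
tcp_rot: [180.0, -0.0, 96.3]
contact_force: [0.6, 0.1, -0.5]
width: 31.0
gripper_force: 0.3
```

```bash
python3 -m crank '[0,-0.05,0,0,0,0,0,0]'; python3 -m crank '[0,-0.05,0,0,0,0,0,0]';python3 -m crank '[0,-0.05,0,0,0,0,0,0]' 
```

```text
time: 5.9
position: [545.0, 109.6, 22.7]
tcp_rot: [180.0, 0.0, 96.3]
contact_force: [0.5, 0.3, 0.6]
width: 30.7
gripper_force: 0.3
time: 6.1
position: [544.5, 109.6, 22.7]
tcp_rot: [180.0, -0.0, 96.3]
contact_force: [0.9, 0.0, 0.6]
width: 30.9
gripper_force: 0.3
time: 6.3
position: [544.0, 109.5, 22.7]
tcp_rot: [-180.0, -0.0, 96.3]
contact_force: [0.6, -0.3, 0.5]
width: 31.0
gripper_force: 0.3
```

```bash
python3 -m crank '[0,0.05,0,0,0,0,0,0,0,0,0,0,0,0,0,0,0,0,0,0,0,0,0,0,0,0,0,0,0,0,0,0]' 1; python3 -m crank '[0,0.25,-2,0,-2.8,0,-1,0,-2.8,0,0,0,0,0,1,0,0,0,0,0]';  python3 -c "
from h import *
go(553.1,54.3,22.7,96.3)"
```

```text
time: 7.1
position: [544.5, 109.6, 22.6]
tcp_rot: [-180.0, -0.0, 96.3]
contact_force: [1.0, -0.0, 0.6]
width: 87.5
gripper_force: 0.0
time: 7.6
position: [552.3, 53.8, 41.7]
tcp_rot: [-179.9, -0.0, 96.2]
contact_force: [0.1, 0.2, -0.6]
width: 87.8
gripper_force: 0.0
t 7.6 pos [552.3  53.8  41.7] rot [-179.9   -0.    96.2] | d_cm [0.04 0.09 1.9 ] spin -0.1
```

```bash
python3 -m crank '[0,0.05,1,0,0,0,0.9,0,0,0,0,0,0,0,0,0]'; python3 -m crank '[0,0,0,0,0,0,0,0,0,0,0,0,0,0,0,0,0,0,0,0,0,0,0,0]' 0.38; python3 -m crank '[0,0,0,0,0,0,0,0]' 0.365; python3 -m crank '[0,0,0,0,0,0,0,0]' 0.355; python3 -m crank '[0,0,0,0,0,0,0,0]' 0.35
```

```text
time: 8.0
position: [553.2, 54.7, 23.1]
tcp_rot: [-179.9, 0.0, 96.3]
contact_force: [0.2, 0.2, 1.0]
width: 87.9
gripper_force: 0.0
time: 8.6
position: [553.6, 54.2, 23.7]
tcp_rot: [180.0, -0.0, 96.3]
contact_force: [0.8, -0.6, 0.3]
width: 43.2
gripper_force: 0.0
time: 8.8
position: [553.6, 54.2, 23.7]
tcp_rot: [180.0, -0.0, 96.3]
contact_force: [-1.1, 0.1, 0.2]
width: 32.3
gripper_force: 0.0
time: 9.0
position: [553.6, 54.3, 23.6]
tcp_rot: [-180.0, -0.0, 96.3]
contact_force: [-0.3, 1.0, 0.2]
width: 31.1
gripper_force: 0.0
time: 9.2
position: [553.6, 54.2, 23.6]
tcp_rot: [180.0, -0.0, 96.3]
contact_force: [0.4, 0.3, -0.3]
width: 30.7
gripper_force: 0.0
```

```bash
for i in 1 2 3; do python3 -m crank '[0,-0.05,0,0,0,0,0,0]'; done
```

```text
time: 9.4
position: [553.1, 54.2, 23.6]
tcp_rot: [-180.0, -0.0, 96.3]
contact_force: [-0.0, 0.2, -0.0]
width: 30.7
gripper_force: 0.0
time: 9.6
position: [552.8, 54.1, 23.7]
tcp_rot: [180.0, -0.0, 96.3]
contact_force: [0.2, 1.1, 0.5]
width: 31.2
gripper_force: 0.3
time: 9.8
position: [552.2, 54.1, 23.7]
tcp_rot: [180.0, -0.0, 96.3]
contact_force: [1.6, -0.9, -0.1]
width: 30.8
gripper_force: 0.3
```

```bash
for i in 1 2 3; do python3 -m crank '[0,-0.05,0,0,0,0,0,0]'; done
```

```text
time: 10.0
position: [551.6, 54.0, 23.7]
tcp_rot: [180.0, -0.0, 96.3]
contact_force: [0.2, 1.1, 0.4]
width: 30.6
gripper_force: 0.3
time: 10.2
position: [551.1, 54.0, 23.7]
tcp_rot: [180.0, -0.0, 96.3]
contact_force: [0.8, -0.1, 0.5]
width: 31.1
gripper_force: 0.3
time: 10.4
position: [550.6, 53.9, 23.7]
tcp_rot: [-180.0, -0.0, 96.3]
contact_force: [0.5, -0.4, 0.2]
width: 30.7
gripper_force: 0.3
```

```bash
python3 -m crank '[0,0.05,0,0,0,0,0,0,0,0,0,0,0,0,0,0,0,0,0,0,0,0,0,0,0,0,0,0,0,0,0,0]' 1; python3 -m crank '[0,0.25,-2,0,-2.8,0,-1,0,-2.8,0,0,0,0,0,1,0,0,0,0,0,0,0,0,0]';  python3 -c "
from h import *
go(559.5,-1.3,23.2,96.3)"
```

```text
time: 11.2
position: [551.1, 54.0, 23.7]
tcp_rot: [180.0, -0.0, 96.3]
contact_force: [-0.2, -0.2, 0.4]
width: 87.6
gripper_force: 0.0
time: 11.8
position: [559.2, -0.3, 43.1]
tcp_rot: [-179.9, -0.0, 96.4]
contact_force: [0.1, 0.2, 0.3]
width: 88.2
gripper_force: 0.0
t 11.8 pos [ 5.592e+02 -3.000e-01  4.310e+01] rot [-179.9   -0.    96.4] | d_cm [-0.11  0.02  1.99] spin 0.1
```

```bash
python3 -m crank '[-0.1,0,1,0,0,0,0.95,0,0,0,0,0,0,0,0,0]'; python3 -m crank '[0,0,0,0,0,0,0,0,0,0,0,0,0,0,0,0,0,0,0,0,0,0,0,0]' 0.38; python3 -m crank '[0,0,0,0,0,0,0,0]' 0.365; python3 -m crank '[0,0,0,0,0,0,0,0]' 0.355; python3 -m crank '[0,0,0,0,0,0,0,0]' 0.35
```

```text
time: 12.2
position: [559.5, -2.2, 23.6]
tcp_rot: [-179.9, 0.0, 96.3]
contact_force: [-0.0, -0.8, -1.1]
width: 87.4
gripper_force: 0.0
time: 12.8
position: [559.9, -2.4, 24.2]
tcp_rot: [180.0, -0.0, 96.3]
contact_force: [-0.7, -0.2, 0.3]
width: 43.4
gripper_force: 0.0
time: 13.0
position: [559.9, -2.4, 24.2]
tcp_rot: [180.0, -0.0, 96.3]
contact_force: [0.2, 0.4, 1.1]
width: 32.3
gripper_force: 0.0
time: 13.2
position: [559.8, -2.4, 24.1]
tcp_rot: [-180.0, -0.0, 96.3]
contact_force: [0.1, -0.1, 0.0]
width: 31.0
gripper_force: 0.0
time: 13.4
position: [559.8, -2.4, 24.1]
tcp_rot: [-180.0, -0.0, 96.3]
contact_force: [0.6, 0.9, -0.4]
width: 30.6
gripper_force: 0.0
```

```bash
for i in 1 2 3; do python3 -m crank '[0,-0.05,0,0,0,0,0,0]'; done
```

```text
time: 13.6
position: [559.8, -2.4, 24.2]
tcp_rot: [180.0, 0.0, 96.3]
contact_force: [1.4, -0.3, -1.0]
width: 30.8
gripper_force: 0.8
time: 13.8
position: [559.7, -2.4, 24.3]
tcp_rot: [179.9, 0.0, 96.3]
contact_force: [2.8, 0.2, -3.7]
width: 30.9
gripper_force: 2.0
time: 14.0
position: [559.7, -2.4, 24.4]
tcp_rot: [179.9, 0.0, 96.3]
contact_force: [5.3, -0.1, -4.2]
width: 30.8
gripper_force: 2.8
```

```bash
python3 -m crank '[0,0.15,0,0,0,0,0,0]'; python3 -m crank '[0,0,0,0,0,0,0,0,0,0,0,0,0,0,0,0,0,0,0,0,0,0,0,0,0,0,0,0,0,0,0,0]' 1; python3 -m crank '[0,0,-2,0,2.8,0,-1,0,2.8,-0.25,0,0,0,0,1,0,0,0,0,0,0,0,0,0]';  python3 -c "
from h import *
go(550.3,53.9,23,96.3)"
```

```text
time: 14.2
position: [559.7, -2.4, 24.2]
tcp_rot: [-180.0, -0.0, 96.3]
contact_force: [2.7, -0.3, -0.9]
width: 30.8
gripper_force: 0.9
time: 15.0
position: [559.8, -2.4, 24.1]
tcp_rot: [-180.0, -0.0, 96.3]
contact_force: [-0.8, 0.4, -0.7]
width: 87.1
gripper_force: 0.0
time: 15.6
position: [551.0, 51.7, 43.9]
tcp_rot: [-180.0, 0.0, 96.2]
contact_force: [-0.6, -0.3, 0.1]
width: 87.9
gripper_force: 0.0
t 15.6 pos [551.   51.7  43.9] rot [-180.     0.    96.2] | d_cm [ 0.22 -0.04  2.09] spin -0.1
```

```bash
python3 -m crank '[0.2,-0.05,1,0,0,0,1.08,0,0,0,0,0,0,0,0,0]'; python3 -m crank '[0,0,0,0,0,0,0,0,0,0,0,0,0,0,0,0,0,0,0,0,0,0,0,0,0,0,0,0,0,0,0,0]' 0.35; python3 -m crank '[0,0,0,0,0,0,0,0]' 0.345; python3 -m crank '[0,0,0,0,0,0,0,0]' 0.34; python3 -m crank '[0,0,0,0,0,0,0,0]' 0.335; python3 -m crank '[0,0,0,0,0,0,0,0]' 0.33
```

```text
time: 16.0
position: [550.1, 54.4, 22.8]
tcp_rot: [-179.9, 0.0, 96.2]
contact_force: [0.2, -0.2, -0.1]
width: 88.0
gripper_force: 0.0
time: 16.8
position: [550.5, 54.9, 23.3]
tcp_rot: [-180.0, 0.0, 96.3]
contact_force: [0.5, 0.1, -0.1]
width: 31.2
gripper_force: 0.0
time: 17.0
position: [550.7, 54.9, 23.4]
tcp_rot: [180.0, -0.0, 96.3]
contact_force: [0.3, 0.4, 0.0]
width: 30.5
gripper_force: 0.2
time: 17.2
position: [550.7, 55.0, 23.4]
tcp_rot: [180.0, -0.0, 96.3]
contact_force: [1.8, 0.7, -0.6]
width: 30.0
gripper_force: 1.6
time: 17.4
position: [550.7, 54.9, 23.4]
tcp_rot: [180.0, -0.0, 96.3]
contact_force: [0.1, -0.7, 0.7]
width: 29.8
gripper_force: 9.5
time: 17.6
position: [550.6, 54.9, 23.4]
tcp_rot: [180.0, 0.0, 96.3]
contact_force: [0.6, 0.8, -0.4]
width: 29.5
gripper_force: 18.8
```

```bash
python3 -m crank '[0,0,0,0,0,0,-0.3,0,0,0,-0.5,0,0,0,-0.8,0,0,0,-1,0]' 0.333; python3 -m crank '[0,0,-2,0,0,0,-3,0,0,0,-2,0,0,0,0,0]'; python3 -c "
from h import *
for y in (28,-28):
    p=R.from_euler('z',-9.2,degrees=True).apply([-30,y,0])+[523,-323.5,100]; print(p.round(1)); go(*p,80.8)"
```

```text
time: 18.1
position: [550.2, 54.8, 49.9]
tcp_rot: [-180.0, 0.0, 96.3]
contact_force: [0.2, 0.8, -0.8]
width: 29.3
gripper_force: 13.1
time: 18.5
position: [552.6, 55.1, 122.6]
tcp_rot: [179.7, -0.1, 96.3]
contact_force: [0.1, -0.2, -1.0]
width: 29.5
gripper_force: 13.1
[ 497.9 -291.1  100. ]
t 18.5 pos [552.6  55.1 122.6] rot [ 1.797e+02 -1.000e-01  9.630e+01] | d_cm [-33.81  -9.23   2.17] spin 15.5
[ 488.9 -346.3  100. ]
t 18.5 pos [552.6  55.1 122.6] rot [ 1.797e+02 -1.000e-01  9.630e+01] | d_cm [-39.21 -10.73   2.16] spin 15.5
```

```bash
python3 -m crank '[-2,-0.6,0,0,-3.5,-0.95,0,0,-3.5,-0.95,0,0,-3.5,-0.95,0,0,-3.5,-0.95,0,0,-3.5,-0.95,0,0,-3.5,-0.95,0,0,-3.5,-0.95,0,0]'; python3 -m crank '[-3.5,-0.95,0,0,-3.5,-0.95,0,0,-2,-0.6,0,0,-1,-0.3,0,0,0,0,0,8,0,0,0,7.5,0,0,0,0,0,0,0,0]'; python3 -c "
from h import *
cv2.imwrite('pics/w3.png',r.snapshot('wrist'))
go(488.9,-346.3,22.4,80.8)"
```

```text
time: 19.3
position: [506.6, -217.5, 118.7]
tcp_rot: [-179.9, -0.0, 96.3]
contact_force: [-0.1, 0.3, -0.7]
width: 29.2
gripper_force: 13.1
time: 20.1
position: [490.7, -317.8, 118.9]
tcp_rot: [-180.0, -0.0, 81.1]
contact_force: [0.5, 0.8, -0.4]
width: 29.7
gripper_force: 13.1
t 20.1 pos [ 490.7 -318.   119. ] rot [-180.   -0.   81.] | d_cm [-2.83  0.26  9.66] spin 0.2
```

View pics/w3.png

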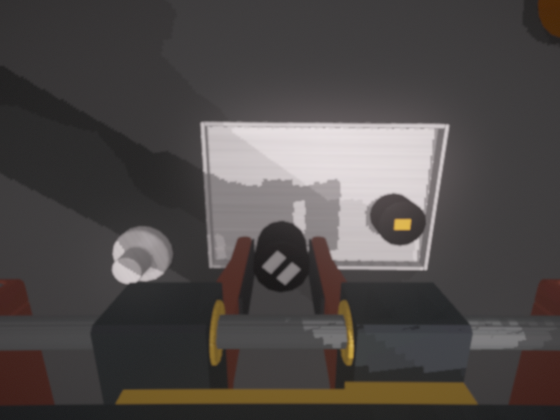

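```bash
python3 -c "
from h import *
c=r.camera_model('wrist')
q=np.array([p2w(c,u,16)[:2] for u in [(202,124),(446,126),(429,270),(209,268)]]);print(q.round(1),q.mean(0).round(1))
print(p2w(c,(400,222),31).round(1))
a=-9.2
m=q.mean(0)
for y in (30,-27):
    p=R.from_euler('z',a,degrees=True).apply([-28,y,0])[:2]+m; go(*p,22.4,80.8)"
```

```text
[[ 438.7 -243.2]
 [ 632.4 -275.5]
 [ 615.6 -403.3]
 [ 416.1 -370. ]] [ 525.7 -323. ]
[ 586.9 -345.9   31. ]
t 20.1 pos [ 490.7 -318.   119. ] rot [-180.   -0.   81.] | d_cm [3.06 0.75 9.66] spin 0.2
t 20.1 pos [ 490.7 -318.   119. ] rot [-180.   -0.   81.] | d_cm [-2.64  0.72  9.66] spin 0.2
```

```bash
python3 -m crank '[-1.3,0.2,2,0.2,-1.3,0.2,2.5,0,0,0,2.5,0,0,0,1.5,0,0,0,0.4,0,0,0,0,0,0,0,0,0]'; python3 -c "
from h import *
go(488,-346,22.4,80.8)"
```

```text
time: 20.85
position: [491.0, -345.4, 31.3]
tcp_rot: [179.9, 0.0, 80.6]
contact_force: [0.9, -0.2, -1.3]
width: 30.0
gripper_force: 13.1
t 20.9 pos [ 491.  -345.4   31.3] rot [179.9   0.   80.6] | d_cm [-0.11 -0.29  0.89] spin -0.2
```

```bash
python3 -m crank '[0,0,0.3,0,0,0,0.2,0,0,0,0.1,0,0,0,0.1,0,0,0,0,0,0,0,0,0]';python3 -m crank '[0,0,0.06,0,0,0,0,0,0,0,0,0]'; python3 -m crank '[0,0,0.05,0,0,0,0,0,0,0,0,0]'
```

```text
time: 21.45
position: [490.3, -345.2, 23.3]
tcp_rot: [-180.0, -0.0, 80.6]
contact_force: [0.8, 0.3, -0.1]
width: 29.4
gripper_force: 13.1
time: 21.75
position: [490.3, -345.2, 22.7]
tcp_rot: [-180.0, -0.0, 80.6]
contact_force: [-0.9, 0.8, -0.7]
width: 29.6
gripper_force: 13.1
time: 22.05
position: [490.4, -345.3, 22.4]
tcp_rot: [180.0, 0.0, 80.6]
contact_force: [-0.2, 0.7, 2.3]
width: 29.6
gripper_force: 13.1
```

```bash
python3 -m crank '[0,0,0,0,0,0,0,0,0,0,0,0]' 0.36; python3 -m crank '[0,0,0,0,0,0,0,0,0,0,0,0,0,0,0,0,0,0,0,0,0,0,0,0,0,0,0,0,0,0,0,0]' 1; python3 -m crank '[0,0,-1,0,0,0,-3,0,0,0,-3,0,0,0,-2,0,0,0,0,-8,0,0,0,-7.5,0,0,0,0]'; python3 -c "
from h import *
go(543.8,109.5,100,96.3)"
```

```text
time: 22.35
position: [490.3, -345.2, 22.2]
tcp_rot: [-180.0, 0.0, 80.6]
contact_force: [0.4, -0.2, 0.6]
width: 31.8
gripper_force: 0.0
time: 23.15
position: [490.3, -345.2, 22.3]
tcp_rot: [180.0, 0.0, 80.6]
contact_force: [0.5, -0.1, -0.1]
width: 87.3
gripper_force: 0.0
time: 23.85
position: [490.4, -345.4, 113.3]
tcp_rot: [179.9, 0.0, 96.1]
contact_force: [-0.8, -0.1, 0.5]
width: 88.0
gripper_force: 0.0
t 23.9 pos [ 490.4 -345.4  113.3] rot [179.9   0.   96.1] | d_cm [44.66 10.17  1.33] spin -0.2
```

```bash
python3 -m crank '[2,0.45,0,0,4,0.9,0,0,4,0.9,0,0,4,0.9,0,0,4,0.9,0,0,4,0.9,0,0,4,0.9,0,0,4,0.9,0,0]'; python3 -m crank '[4,0.9,0,0,4,0.9,0,0,4,0.9,0,0,2,0.5,0,0,0,0,0,0,0,0,0,0]'; python3 -c "
from h import *
go(543.8,109.5,23,96.3)"
```

```text
time: 24.65
position: [525.6, -38.2, 112.6]
tcp_rot: [180.0, -0.0, 95.8]
contact_force: [0.3, -0.4, 0.1]
width: 87.7
gripper_force: 0.0
time: 25.25
position: [542.5, 102.3, 112.3]
tcp_rot: [-180.0, 0.0, 96.0]
contact_force: [1.0, -1.4, -0.6]
width: 88.1
gripper_force: 0.0
t 25.2 pos [542.5 102.3 112.3] rot [-180.    0.   96.] | d_cm [0.71 0.21 8.93] spin -0.3
```

```bash
python3 -m crank '[0.7,0.2,2,-0.3,0,0,2.5,0,0,0,2,0,0,0,0.9,0,0,0,0,0,0,0,0,0]'; python3 -c "
from h import *
go(543.8,109.5,23,96.3)"
```

```text
time: 25.85
position: [544.4, 108.9, 39.0]
tcp_rot: [180.0, 0.0, 96.3]
contact_force: [0.4, -0.5, -0.4]
width: 87.8
gripper_force: 0.0
t 25.9 pos [544.4 108.9  39. ] rot [180.    0.   96.3] | d_cm [ 0.06 -0.05  1.6 ] spin -0.0
```

```bash
python3 -m crank '[0.05,-0.05,1,0,0,0,0.6,0,0,0,0,0,0,0,0,0]'; python3 -m crank '[0,0,0,0,0,0,0,0,0,0,0,0,0,0,0,0,0,0,0,0,0,0,0,0,0,0,0,0,0,0,0,0]' 0.35; python3 -m crank '[0,0,0,0,0,0,0,0]' 0.345; python3 -m crank '[0,0,0,0,0,0,0,0]' 0.34; python3 -m crank '[0,0,0,0,0,0,0,0]' 0.333
```

```text
time: 26.25
position: [543.3, 110.5, 22.2]
tcp_rot: [-180.0, 0.0, 96.4]
contact_force: [-0.5, 0.1, 1.1]
width: 87.9
gripper_force: 0.0
time: 27.05
position: [543.4, 110.5, 22.3]
tcp_rot: [180.0, -0.0, 96.4]
contact_force: [1.2, -0.2, 0.1]
width: 31.1
gripper_force: 0.3
time: 27.25
position: [543.5, 110.5, 22.3]
tcp_rot: [180.0, 0.0, 96.4]
contact_force: [-0.5, -0.4, -0.5]
width: 30.3
gripper_force: 0.3
time: 27.45
position: [543.5, 110.5, 22.3]
tcp_rot: [180.0, -0.0, 96.4]
contact_force: [1.2, 0.2, 0.3]
width: 29.7
gripper_force: 1.7
time: 27.65
position: [543.5, 110.5, 22.3]
tcp_rot: [180.0, -0.0, 96.4]
contact_force: [0.8, -0.4, 0.4]
width: 29.5
gripper_force: 13.6
```

```bash
python3 -m crank '[0,0,-0.3,0,0,0,-0.5,0,0,0,-0.8,0,0,0,-1,0,0,0,-2,0,0,0,-3,0,0,0,-2,0,0,0,0,0]'; python3 -c "
from h import *
p=R.from_euler('z',-9.2,degrees=True).apply([-31,30,0])[:2]+[525.7,-323]; print(p);go(*p,110,80.6)"
```

```text
time: 28.45
position: [545.1, 110.8, 121.4]
tcp_rot: [179.7, -0.1, 96.4]
contact_force: [0.3, 0.4, -0.9]
width: 29.5
gripper_force: 13.6
[ 499.89521141 -288.42959523]
t 28.4 pos [545.1 110.8 121.4] rot [ 1.797e+02 -1.000e-01  9.640e+01] | d_cm [-39.18  -8.92   1.03] spin 15.8
```

```bash
python3 -m crank '[-2,-0.45,0,0,-3.5,-0.8,0,0,-3.5,-0.8,0,0,-3.5,-0.8,0,0,-3.5,-0.8,0,0,-3.5,-0.8,0,0,-3.5,-0.8,0,0,-3.5,-0.8,0,0]'; python3 -m crank '[-3.5,-0.8,0,0,-3.5,-0.8,0,0,-3.5,-0.8,0,0,-2,-0.4,0,0,0,0,0,8,0,0,0,7.8,0,0,0,0,0,0,0,0]'; python3 -c "
from h import *
go(499.9,-288.4,21.3,80.6)"
```

```text
time: 29.25
position: [511.6, -160.7, 117.6]
tcp_rot: [-179.9, -0.0, 96.4]
contact_force: [0.1, 0.8, -0.1]
width: 29.5
gripper_force: 13.6
time: 30.05
position: [498.3, -286.5, 117.6]
tcp_rot: [-179.9, -0.0, 80.8]
contact_force: [0.4, 0.8, -0.8]
width: 29.5
gripper_force: 13.6
t 30.1 pos [ 498.3 -286.5  117.6] rot [-179.9   -0.    80.8] | d_cm [-0.17  0.2   9.63] spin 0.2
```

```bash
python3 -m crank '[-0.1,0.1,2,0,0,0,2.5,0,0,0,2.5,0,0,0,1.5,0,0,0,0.4,0,0,0,0,0,0,0,0,0]'; python3 -m crank '[0,0,0.2,0,0,0,0.1,0,0,0,0,0,0,0,0,0]'
```

```text
time: 30.75
position: [500.1, -288.6, 30.2]
tcp_rot: [179.9, 0.0, 80.6]
contact_force: [0.8, 0.2, -0.1]
width: 29.5
gripper_force: 13.6
time: 31.15
position: [499.7, -288.1, 26.4]
tcp_rot: [180.0, -0.0, 80.6]
contact_force: [0.2, -0.3, -0.8]
width: 29.5
gripper_force: 13.6
```

```bash
python3 -m crank '[0,0,0.2,0,0,0,0.15,0,0,0,0.08,0,0,0,0,0,0,0,0,0]';python3 -m crank '[0,0,0.05,0,0,0,0,0,0,0,0,0]'; python3 -m crank '[0,0,0.03,0,0,0,0,0,0,0,0,0]'
```

```text
time: 31.65
position: [499.5, -288.1, 21.9]
tcp_rot: [-180.0, -0.0, 80.6]
contact_force: [0.5, -0.0, 0.1]
width: 29.1
gripper_force: 13.6
time: 31.95
position: [499.6, -288.1, 21.5]
tcp_rot: [180.0, -0.0, 80.6]
contact_force: [-0.0, -0.3, -0.7]
width: 29.6
gripper_force: 13.6
time: 32.25
position: [499.6, -288.1, 21.3]
tcp_rot: [180.0, -0.0, 80.6]
contact_force: [0.1, -0.3, 2.4]
width: 29.7
gripper_force: 13.6
```

```bash
python3 -m crank '[0,0,0,0,0,0,0,0,0,0,0,0]' 0.36; python3 -m crank '[0,0,0,0,0,0,0,0,0,0,0,0,0,0,0,0,0,0,0,0,0,0,0,0,0,0,0,0,0,0,0,0]' 1; python3 -m crank '[0,0,-1,0,0,0,-3,0,0,0,-4,0,0,0,-4,0,0,0,-2,0,-4,0,0,0,-4,0,0,0,0,0,0,0]'; python3 -c "
from h import *
cv2.imwrite('pics/w4.png',r.snapshot('wrist'))
cv2.imwrite('pics/top4.png',r.snapshot('top'))"
```

```text
time: 32.55
position: [499.6, -288.1, 21.1]
tcp_rot: [-180.0, 0.0, 80.6]
contact_force: [-0.3, -0.2, -0.1]
width: 31.4
gripper_force: 0.0
time: 33.35
position: [499.6, -288.1, 21.1]
tcp_rot: [-180.0, -0.0, 80.6]
contact_force: [-0.0, -0.5, -0.7]
width: 87.0
gripper_force: 0.0
time: 34.15
position: [483.9, -373.2, 163.0]
tcp_rot: [179.9, 0.3, 80.2]
contact_force: [-0.1, 0.1, 0.0]
width: 87.8
gripper_force: 0.0
```

View pics/w4.png

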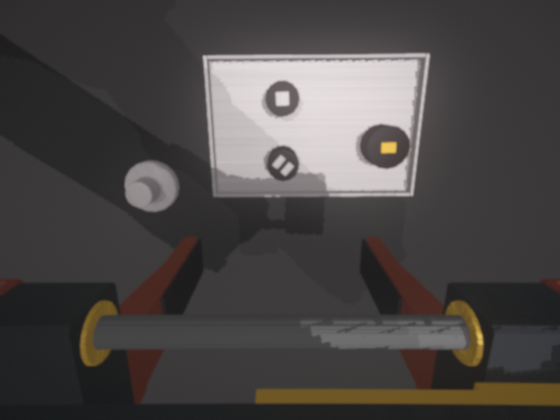

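The picture shows both mounts standing upright in the tray, metal face up, at (282,98) and (283,162). The big mount is undisturbed at (386,146), and the gripper is clear.

```bash
python3 -c "
from workcell import r
print(r.finish_job())"
```

```text
the job is handed in; nothing more can be done
None
```

I wiggled all three mounts: the two nearest the empty hole were loose and now stand upright in the tray, metal face up; the third was firm and stays in the holder; the job is handed in at about 34 s, with no verdict returned.

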